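# Open the sharpening case and bed the long stone

## Robot

A 6-joint arm with a two-finger parallel gripper is mounted at the origin on the work surface. World frame = base frame: x ahead of the robot, y to its left, z up, the work surface at z = 0. Lengths are in m, angles in degrees, forces in N, time in s.
With the tool pointing down it reaches from about 0.4 to 0.825 m from the base axis. Payload 7 kg.
Tool frame: the origin (TCP) lies at the centre of the arm's flange, where the gripper is bolted on; the fingertips stand 178 mm ahead of it and the grasp point (between the pads) lies 159 mm ahead of it; z points along the fingers, y is the line along which they close (so a half turn about z gives the same grasp; the last joint's range is limited). The gripper opens to 88 mm and grips with 3 to 60 N. Pads are 19 mm wide; open, the fingers measure 130 mm over their backs; the gripper's body (78 mm by 193 mm) begins 47 mm behind the grasp point.
Start: joints at [83.142, 20.546, 0.682, 0, -70.136, -16.507], TCP at [0.268, 0.62, 0.405] pointing down, gripper open.
Joint ranges: [-176.03, 176.03], [-82.01, 121.73], [-58.28, 71.71], [-173.87, 95.51], [-174.79, -0.11], [-173.66, 173.66]. Speed limits (degrees/s): [136.94, 136.94, 172.46, 180, 180, 180].

## Interface

Orientations are given as [roll, pitch, yaw] about the fixed x, y, z axes, in that order (R = Rz(yaw) Ry(pitch) Rx(roll)).
In Python, from plant import telemetry, snapshot, workorder, nets gives the robot as it stands.
- The arm moves only by the shell command python3 -m creep 'ROWS'. ROWS is JSON, a list that holds one entry, the list of rows, each a list of 5 numbers: the shift along the tool's x, y, z normalised to -1 to 1, where 1 is 0.2 m, then the turn about the tool's z normalised to -1 to 1, where 1 is pi/2 rad, then the opening, from 0 (shut) to 1 (fully open). In form: [[[x, y, z, spin, hand], ...]]. A call has 1 to 8 rows; each row shifts and turns the commanded pose from where the row before left it, along the tool's axes as they then stand; what a row does not reach is not made up. A row lasts 1/12 s, in which the tool goes at most 41.7 mm and 7.16 degrees, less where a joint would pass 70% of its speed; a pose out of reach is approached as far as the arm can. A call with a number of a shift or a turn outside -1 to 1 is refused whole. A call with a gripper value outside its range is refused whole. The fingers move at their own pace and stop on an object; the grip force is fixed at half the most. Time passes only in rows, so rows that do not move let the fingers close. It gives the time, the measured TCP pose, the force, the opening and the grip force at its end, in the units of the state.
- telemetry.get_obs(): the state, without advancing time (a new reading comes with each control period).
- snapshot(name): name is "scene" or "top" or "wrist"; returns a dict with "frame" (420x560x3 uint8, red, green, blue), "fx", "fy", "cx", "cy" (pixels), "k1" (the pictures are not rectified: a ray, as slopes to the right and down, at radius r is drawn at 1 + k1 r^2 times it, then the intrinsics apply), "rvec" (rotation vector, rad) and "tvec" (3), from world to camera coordinates, as OpenCV has them; the wrist camera has in their place "mount" (4x4, takes a point from camera to tool coordinates, whose origin is the TCP and whose axes are the flange's). Camera axes: x right, y down, z forward; pixel columns grow to the right and rows downward; lengths in m; the calibration is good to about 2 mm. A picture is of the moment at which its call begins: read the wrist's pose just before it. There is no depth.
- workorder.close_job(): hands the job in; it is judged then, once.
Trained networks look in a picture, given as the dict that the camera call returned (one of the last four; its "shot" number tells which), for a name from the list of things; names that differ only in an ending like _2 or _b are one class to them, and where a whole thing is asked for, a point or a joint stands for the part that bears it (a point fixed in the world has none). Each returns a list of dicts, best first, with "confidence" (0 to 1); they miss things now and then, are a little off and sometimes report something else, mostly with a low value. They report only what shows in the picture. A call takes as long as a camera call. They do not tell look-alikes from the thing itself.
- nets.find_in(picture, query): "uv" ([column, row] in pixels, amid what is visible of it).
- nets.masks_of(picture, query): "region" (420x560 bool, what is visible of it) and "uv" ([column, row] in pixels, amid what is visible of it).
- nets.landmark_of(picture, query): "uv" ([column, row] in pixels: a listed point, or the origin of a listed thing).
The state is a dict: "clock": time; "joint_pos": joint angles; "qvel": joint speeds; "tau": joint torques, N m; "tool_pos": TCP position; "orientation": TCP orientation; "force": force on the tool from outside, world axes, zero at the start; "moment": the same for the moment, N m; "opening": finger opening in m; "gripper_force": force on a finger pad.
Only numpy, scipy, OpenCV 4.12 (cv2) and the standard library are available. Lean on these libraries where they do the work, as an engineer would, in place of code of your own. Each camera call takes 0.05 s, during which the arm holds its last target. There are 200 camera calls.

## Task

Open the sharpening case: lift its lid until it rests back on its stop by itself, without letting it slam. Then take the longer of the two grey sharpening stones, which stand on edge in the wooden rack, and lay it flat on its broad face down inside the frame in the case; it must be turned from its edge onto its face on the way (the carving board is there to lay it down and take it again) and must not be dropped. Leave the lid open, and do not disturb the short stone or the other things on the table.

Things in the scene. Friction and masses are not known exactly. Their poses are not given: they have to be found in the camera images.
- case: Fixed plywood case, outside 150 (its x) by 220 (its y) by 60 mm high without the lid, walls and floor 8 mm, open inside 134 x 204 mm. Origin: centre of its underside; z up; the hinge is along its +x side, the handle at its -x side.
- lid (a joint): Hinged flat lid of the case, 150 x 220 x 12 mm, 0.3 kg. 0 = shut, 1.75 rad = leaning back on its stop (100 degrees). It turns about the case's y axis through point lid_hinge; it falls shut if let go before upright, and lies back on its stop beyond that.
- lid_bar (a point): Middle of the lid's handle: a round dark steel bar 12 mm thick and 100 mm long along the case's y, standing 40 mm out from the lid's front edge (34 mm free gap), 190 mm from the hinge axis. With the lid shut it lies 67 mm above the table, 115 mm from the case's centre on its -x side.
- lid_hinge (a point): Middle of the lid's hinge axis, at the case's +x wall (75 mm from the case's centre), 60 mm above the table. Axes as the case.
- bed (a point): Centre of the bed for the stone, on the case's inner floor (8 mm above the table), axes as the case. A frame of ridges 10 mm high leaves an opening 156 mm long (case y) by 62 mm wide (case x); between the ridges and the case's front and back walls 28 mm are free. The ridges run only near the corners and at the middle of the ends.
- rack: Fixed light wood rack, base 170 x 170 x 10 mm, with two slots along its x at y = +40 and -40 mm, each between ridges 12 mm high. Origin: centre of its underside.
- long_stone: Grey sharpening stone, a block 150 (x) by 28 (y, thickness) by 56 mm (z), about 0.5 kg. Origin: centre of the block. It starts on its long narrow edge (its z up) in one of the rack's slots, centre 38 mm above the table. Either broad face may end up below.
- short_stone: Grey sharpening stone, 100 x 28 x 56 mm, same axes, on edge in the other slot. To be left alone.
- board: Fixed flat carving board between case and rack, 240 (x) by 170 (y) by 18 mm, with a cross ledge 22 mm wide and 18 mm high along its far (+x) end; a gouge lies just in front of the ledge, and the rest of the board (about 170 x 170 mm) is free. Origin: centre of its underside.
- gouge: Wood-handled gouge about 157 mm long, 28 mm thick, lying across the carving board, in front of its ledge. Origin: at the brass collar. Bystander.
- mallet: Round wooden carving mallet standing on its head, handle up, 88 mm across, 200 mm tall. Origin: centre of its underside. Bystander.
- mug: White mug, 80 mm across, 95 mm tall. Origin: centre of its underside. Bystander.
- glue: White bottle, 60 mm across, 160 mm tall. Origin: centre of its underside. Bystander.
- blank2: Light wooden block 140 x 60 x 40 mm lying beyond the board. Origin: centre of its underside. Bystander.
- blank: Light wooden block 110 x 45 x 35 mm lying near the robot in front of the board. Origin: centre of its underside. Bystander.
Mind the look-alikes: they are no part of the job. What is shaped like the long_stone but green or turquoise is not meant.

How it is judged (in metres and radians):
On the way, in this order (a step that is already met when the one before it is completed fails the run):
1. the lid rests open on its stop, released (value of joint lid above 1.7 rad and contact force between the fingers and lid below 0.1 N), for 0.3 s.
2. the long stone lies flat inside the frame in the case (horizontal distance between long_stone and bed below 0.007 m and z of long_stone in the frame of case below 0.0255 m and angle between the y axis of long_stone and the z axis of case, either way round below 0.06 rad and angle between the x axis of long_stone and the y axis of case, either way round below 0.08 rad), for 0.2 s.
At the end, for the whole second after the job is handed in: The lid rests open on its stop (over 1.70 rad) and the long stone lies still and flat (within 0.06 rad) on the case floor inside the frame, its centre within 7 mm of the bed's centre in plan and less than 25.5 mm above the case's underside, its length along the case within 0.08 rad; both released (all of step 1 and all of step 2 and linear speed of long_stone below 0.02 m/s and contact force between the fingers and long_stone below 0.1 N); the robot touches nothing.
It fails at once if the lid slammed (turning faster than 4 rad/s) (velocity of joint lid above 4 rad/s or velocity of joint lid below -4 rad/s).
It fails at once if the long stone was dropped (falls free of the fingers faster than 0.8 m/s) (linear speed of long_stone above 0.8 m/s and contact force between the fingers and long_stone below 0.1 N).
It fails at once if the short stone was moved more than 25 mm (distance of short_stone from where it was at the start of the episode above 0.025 m).
It fails at once if a bystander (gouge, mallet, mug, glue bottle, two wooden blocks) was moved more than 25 mm (distance of any of gouge, mallet, mug, glue, blank, blank2 from where it was at the start of the episode above 0.025 m).
It also fails if it takes over 72 s, if anything falls off the work surface, if the arm or the gripper's body presses on something with over 40 N, if the wrist force passes 120 N, or if a joint passes its speed limit or range.

## Working session

There is one attempt and no reset: what is moved stays moved. The work goes in short steps, Python scripts to look and compute and a shell command to move; the robot and the scene stay as the last step left them, time stands still between calls to the robot, and variables do not carry over. Pictures are saved under pics/ and viewed, at most 10 in all, crops included, and the job is handed in when it is done.

```bash
mkdir -p pics; ls; cat > h.py <<'E'
import numpy as np, cv2
from scipy.spatial.transform import Rotation as Ro
from plant import telemetry, snapshot, workorder, nets
def cam(p,obs=None):
    """R,t world->camera"""
    if 'mount' in p:
        o=obs; T=np.eye(4); T[:3,:3]=Ro.from_euler('xyz',o['orientation'],degrees=True).as_matrix(); T[:3,3]=o['tool_pos']
        M=np.linalg.inv(T@np.array(p['mount'])); return M[:3,:3],M[:3,3]
    return cv2.Rodrigues(np.array(p['rvec'],float))[0],np.array(p['tvec'],float)
def ray(p,uv,obs=None):
    R,t=cam(p,obs); d=np.array([(uv[0]-p['cx'])/p['fx'],(uv[1]-p['cy'])/p['fy']]); s=d.copy()
    for _ in range(20): s=d/(1+p['k1']*(s@s))
    return -R.T@t, R.T@np.r_[s,1]
def onz(p,uv,z,obs=None):
    c,d=ray(p,uv,obs); return c+d*(z-c[2])/d[2]
def tri(rs):
    A=0;b=0
    for c,d in rs:
        d=d/np.linalg.norm(d); P=np.eye(3)-np.outer(d,d); A=A+P; b=b+P@c
    return np.linalg.solve(A,b)
def proj(p,X,obs=None):
    R,t=cam(p,obs); q=R@np.array(X)+t; s=q[:2]/q[2]; s=s*(1+p['k1']*(s@s)); return s*[p['fx'],p['fy']]+[p['cx'],p['cy']]
def save(p,n): cv2.imwrite('pics/'+n,np.ascontiguousarray(p['frame'][:,:,::-1]))
E
python3 - <<'E'
from h import *
np.set_printoptions(precision=3,suppress=True)
o=telemetry.get_obs(); print(o['tool_pos'],o['orientation'],o['opening'],o['clock'])
P={n:snapshot(n) for n in('scene','top','wrist')}
for n in P: save(P[n],n+'0.png'); print(n,cam(P[n],o)[0].T@-cam(P[n],o)[1], P[n]['k1'])
print(P['wrist']['mount'])
for q in ['case','lid_bar','lid_hinge','bed','rack','long_stone','short_stone','board','gouge','mallet','mug','glue','blank','blank2']:
    out=[]; rs=[]
    for n in('scene','top'):
        L=nets.landmark_of(P[n],q); out.append([(n[0],np.round(l['uv']).tolist(),round(l['confidence'],2)) for l in L[:3]])
        if L: rs.append(ray(P[n],L[0]['uv'],o))
    print(q,out, tri(rs) if len(rs)==2 else '')
E
```

```text
pics
[0.268 0.619 0.404] [179.906  -0.007 -23.372] 0.08766739282953256 0.0
scene [ 1.048 -0.642  1.09 ] -0.03900126558911651
top [ 0.315 -0.018  1.28 ] -0.0797033066438043
wrist [0.329 0.595 0.384] -0.07449084274955309
[[-0.001 -0.968 -0.25   0.066]
 [ 1.    -0.001  0.001 -0.002]
 [-0.001 -0.25   0.968  0.019]
 [ 0.     0.     0.     1.   ]]
case [[('s', [325.0, 157.0], 0.78)], [('t', [179.0, 229.0], 0.84)]] [0.478 0.298 0.008]
lid_bar [[('s', [303.0, 127.0], 0.81)], [('t', [167.0, 264.0], 0.75)]] [0.362 0.316 0.066]
lid_hinge [[('s', [343.0, 155.0], 0.59)], [('t', [175.0, 205.0], 0.6)]] [0.546 0.298 0.062]
bed [[], []] 
rack [[('s', [199.0, 272.0], 0.59)], [('t', [362.0, 233.0], 0.58)]] [ 0.469 -0.301  0.008]
long_stone [[('s', [236.0, 338.0], 0.69), ('s', [131.0, 245.0], 0.61), ('s', [181.0, 280.0], 0.58)], [('t', [377.0, 231.0], 0.98), ('t', [266.0, 209.0], 0.72), ('t', [274.0, 146.0], 0.69)]] [ 0.554 -0.364 -0.225]
short_stone [[('s', [206.0, 257.0], 0.71)], [('t', [348.0, 232.0], 0.65)]] [ 0.467 -0.258  0.03 ]
board [[('s', [286.0, 222.0], 0.87)], [('t', [268.0, 206.0], 0.59)]] [0.551 0.001 0.   ]
gouge [[('s', [308.0, 232.0], 0.7)], [('t', [269.0, 183.0], 0.82)]] [0.631 0.002 0.017]
mallet [[('s', [294.0, 307.0], 0.95)], [('t', [336.0, 152.0], 0.96)]] [ 0.744 -0.218  0.012]
mug [[('s', [390.0, 202.0], 0.81), ('s', [307.0, 229.0], 0.6)], [('t', [190.0, 146.0], 0.76)]] [0.759 0.272 0.005]
glue [[('s', [362.0, 231.0], 0.92)], [('t', [236.0, 154.0], 0.95), ('t', [376.0, 233.0], 0.28)]] [ 0.741  0.122 -0.01 ]
blank [[('s', [346.0, 262.0], 0.73), ('s', [240.0, 188.0], 0.69)], [('t', [273.0, 145.0], 0.68)]] [ 0.769 -0.006  0.001]
blank2 [[('s', [346.0, 262.0], 0.73), ('s', [240.0, 188.0], 0.69)], [('t', [273.0, 145.0], 0.68)]] [ 0.769 -0.006  0.001]
```

```bash
python3 - <<'E'
import cv2
a=cv2.imread('pics/top0.png')[100:300,100:440]; cv2.imwrite('pics/topc.png',cv2.resize(a,None,fx=2.3,fy=2.3,interpolation=cv2.INTER_CUBIC))
E
```

```text
(no output)
```

View pics/topc.png

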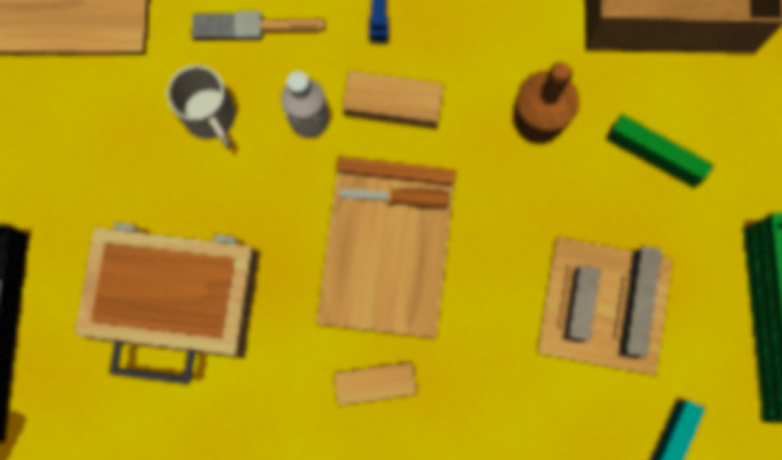

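View pics/scene0.png

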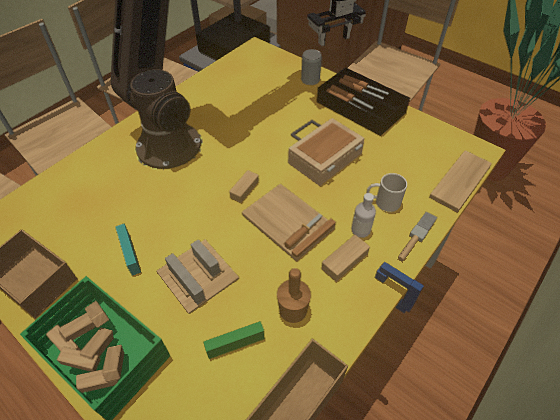

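```bash
python3 - <<'E'
from h import *
o=telemetry.get_obs(); p=snapshot('scene'); im=np.ascontiguousarray(p['frame'][:,:,::-1])
c=lambda X: Ro.from_euler('xyz',o['orientation'],degrees=True).apply(X)+np.array(o['tool_pos'])
x0,y0,s=270,0,8
big=cv2.resize(im[0:70,x0:x0+100],None,fx=s,fy=s,interpolation=cv2.INTER_CUBIC)
for (a,b),col in(((.039,.0965),(0,0,255)),((.0965,.039),(255,0,0))):
    q=np.array([proj(p,c([i*a,j*b,.112])) for i,j in((-1,-1),(-1,1),(1,1),(1,-1))]); print(np.round(q))
    cv2.polylines(big,[np.int32((q-[x0,y0])*s)],True,col,1)
cv2.imwrite('pics/grip.png',big)
# masks
T=snapshot('top'); 
for q,z in(('lid',.072),('case',.072),('rack',.01),('board',.018),('long_stone',.066),('short_stone',.066)):
    for m in nets.masks_of(T,q)[:3]:
        ys,xs=np.nonzero(m['region']); 
        W=np.array([onz(T,(u,v),z)[:2] for u,v in zip(xs,ys)],np.float32); r=cv2.minAreaRect(W*1000); print(q,round(m['confidence'],2),np.round(r[0]),np.round(r[1]),round(r[2],1))
E
```

```text
[[352.  12.]
 [306.  25.]
 [317.  35.]
 [364.  22.]]
[[330.   9.]
 [312.  14.]
 [340.  39.]
 [360.  33.]]
lid 0.96 [454. 307.] [223. 198.] 82.9
case 0.9 [458. 300.] [235. 208.] 85.1
case 0.34 [737. 262.] [131.  79.] 35.3
rack 0.89 [ 470. -306.] [175. 175.] 79.8
board 0.86 [553.   4.] [175. 252.] 83.6
board 0.6 [464. 315.] [244. 216.] 83.6
long_stone 0.79 [ 681. -376.] [148.  44.] 60.6
long_stone 0.64 [ 470. -339.] [ 44. 154.] 79.9
long_stone 0.6 [ 267. -374.] [ 40. 148.] 63.4
short_stone 0.95 [ 466. -258.] [ 40. 106.] 80.9
```

View pics/grip.png

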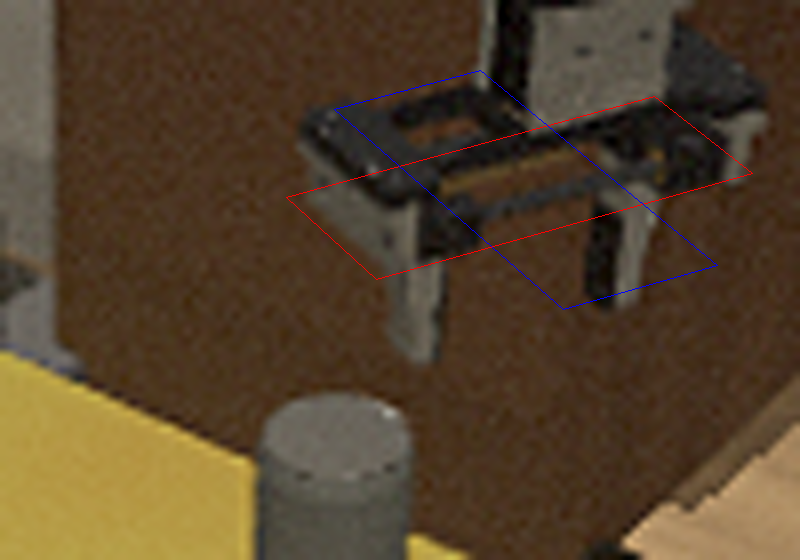

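```bash
cat >> h.py <<'E'
def plan(grasp,yaw=None):
    "totals (normalised) from here to grasp point at world xyz; shifts in current tool axes, then spin"
    o=telemetry.get_obs(); R=Ro.from_euler('xyz',o['orientation'],degrees=True).as_matrix()
    d=R.T@(np.array(grasp)+[0,0,.159]-o['tool_pos']); ps=o['orientation'][2]
    s=0 if yaw is None else -((yaw-ps+180)%360-180)/90
    print('plan xyz',np.round(d/.2,4),'rows>=',round(np.linalg.norm(d)/.0405,1),'spin',round(s,4),'rows',round(abs(s)/.0795,1),'| t',round(o['clock'],2),'tcp',np.round(o['tool_pos'],4),'yaw',round(ps,2),'F',np.round(o['force'],1),'open',round(o['opening'],4),'gf',round(o['gripper_force'],1),'q',np.round(o['joint_pos']))
E
python3 -m creep '[[[0.129,0.1506,0,0,0.3],[0.129,0.1506,0,0,0.3],[0.129,0.1506,0,0,0.3],[0.129,0.1506,0,0,0.3],[0.129,0.1506,0,0,0.3],[0.129,0.1506,0,0,0.3],[0.129,0.1506,0,0,0.3],[0.129,0.1506,0,0,0.3]]]'
python3 -m creep '[[[0,0,0,0.0739,0.3],[0,0,0,0.0739,0.3],[0,0,0,0.0739,0.3],[0,0,0,0.0739,0.3],[0,0,0,0.0739,0.3],[0,0,0,0.0739,0.3],[0,0,0,0.0739,0.3],[0,0,0,0.0739,0.3]]]'
python3 -m creep '[[[0,0,0,0.0739,0.3],[0,0,0,0.0739,0.3],[0,0,0,0.0739,0.3],[0,0,0,0,0.3]]]'
python3 - <<'E'
from h import *
np.set_printoptions(precision=3,suppress=True)
plan((.362,.316,.066),-96.5); o=telemetry.get_obs(); p=snapshot('wrist'); save(p,'w1.png')
for q in('lid_bar','lid_hinge'):
  for l in nets.landmark_of(p,q)[:2]: print(q,l['uv'],l['confidence'],onz(p,l['uv'],.066,o))
E
```

```text
clock: 2.62
tool_pos: [0.3617, 0.3146, 0.405]
orientation: [-180.0, -0.0, -23.3]
force: [1.0, -0.1, -0.0]
opening: 0.0398
gripper_force: 0.0
clock: 3.28
tool_pos: [0.3616, 0.3165, 0.4048]
orientation: [-180.0, 0.0, -76.9]
force: [-0.1, -0.3, 0.5]
opening: 0.0265
gripper_force: 0.0
clock: 3.62
tool_pos: [0.3616, 0.3165, 0.4048]
orientation: [-180.0, 0.0, -96.8]
force: [-0.7, 0.2, -0.6]
opening: 0.0262
gripper_force: 0.0
plan xyz [ 0.003 -0.002  0.899] rows>= 4.4 spin -0.0037 rows 0.0 | t 3.62 tcp [0.362 0.317 0.405] yaw -96.83 F [-0.7  0.2 -0.6] open 0.0262 gf 0.0 q [ 65.   2. -23.  -0. -65. -72.]
lid_bar [282.4, 191.3] 0.63 [0.36  0.318 0.066]
lid_hinge [93.6, 193.6] 0.71 [0.545 0.298 0.066]
```

View pics/w1.png

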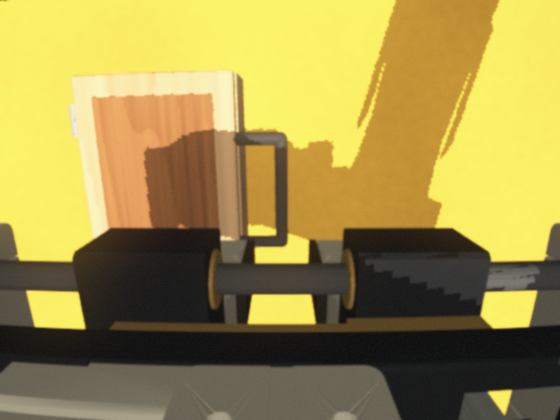

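```bash
python3 -m creep '[[[0,0,0.17,0,0.28],[0,0,0.17,0,0.28],[0,0,0.17,0,0.28],[0,0,0.14,0,0.28],[0,0,0.1,0,0.28],[0,0,0.08,0,0.28],[0,0,0.04,0,0.28]]]' | tail -5
python3 - <<'E'
from h import *
plan((.361,.317,.072),-96.6)
E
python3 -m creep '[[[0,0,0,0,0],[0,0,0,0,0],[0,0,0,0,0],[0,0,0,0,0],[0,0,0,0,0]]]'
```

```text
tool_pos: [0.3613, 0.316, 0.2286]
orientation: [179.9, -0.2, -96.4]
force: [0.8, -0.4, -0.3]
opening: 0.0246
gripper_force: 0.0
plan xyz [-0.0049  0.0021 -0.0118] rows>= 0.1 spin 0.0025 rows 0.0 | t 4.35 tcp [0.3613 0.316  0.2286] yaw -96.38 F [ 0.8 -0.4 -0.3] open 0.0246 gf 0.0 q [ 65.  14. -36.  -0. -40. -71.]
clock: 4.77
tool_pos: [0.3619, 0.3169, 0.2317]
orientation: [-179.9, 0.1, -96.5]
force: [1.8, -0.2, -1.3]
opening: 0.0107
gripper_force: 30.0
```

```bash
python3 -m creep '[[[0,-0.0066,-0.0826,0,0],[0,-0.0138,-0.0817,0,0],[0,-0.0209,-0.0802,0,0],[0,-0.0278,-0.0781,0,0],[0,-0.0345,-0.0754,0,0],[0,-0.0409,-0.0721,0,0]]]'; python3 - <<'E'
from h import *
plan((.361,.317,.072),-96.6)
E
```

```text
clock: 5.27
tool_pos: [0.3907, 0.3133, 0.3262]
orientation: [-179.9, 0.1, -96.5]
force: [5.6, 1.0, -6.2]
opening: 0.0105
gripper_force: 30.0
plan xyz [-0.0008  0.1499  0.4757] rows>= 2.5 spin 0.0011 rows 0.0 | t 5.27 tcp [0.3907 0.3133 0.3262] yaw -96.51 F [ 5.6  1.  -6.2] open 0.0105 gf 30.0 q [ 61.   8. -27.   0. -55. -68.]
```

```bash
python3 -m creep '[[[0,-0.0471,-0.0682,0,0],[0,-0.0528,-0.0639,0,0],[0,-0.0582,-0.0590,0,0],[0,-0.0631,-0.0537,0,0],[0,-0.0676,-0.0480,0,0],[0,-0.0715,-0.0420,0,0]]]'; python3 -m creep '[[[0,-0.0749,-0.0356,0,0],[0,-0.0777,-0.0289,0,0],[0,-0.0799,-0.0220,0,0],[0,-0.0815,-0.0150,0,0],[0,-0.0825,-0.0078,0,0]]]'
```

```text
clock: 5.77
tool_pos: [0.4617, 0.3051, 0.3938]
orientation: [-180.0, 0.1, -96.5]
force: [-4.0, 1.6, 4.6]
opening: 0.0111
gripper_force: 30.0
clock: 6.18
tool_pos: [0.541, 0.2959, 0.4151]
orientation: [-180.0, 0.1, -96.5]
force: [-1.2, 1.0, -0.8]
opening: 0.0114
gripper_force: 30.0
```

```bash
python3 -m creep '[[[0,-0.0829,-0.0006,0,0],[0,-0.0826,0.0066,0,0],[0,-0.05,0.008,0,0],[0,-0.025,0.005,0,0],[0,0,0,0,0]]]'
```

```text
clock: 6.6
tool_pos: [0.5894, 0.2905, 0.4104]
orientation: [-179.9, 0.0, -96.6]
force: [0.4, 0.4, 4.9]
opening: 0.0109
gripper_force: 30.0
```

```bash
python3 -m creep '[[[0,0,0,0,0.35],[0,0,0,0,0.35],[0,0,0,0,0.35],[0,0,0,0,0.35],[0,0,-0.1,0,0.35],[0,0,-0.15,0,0.35]]]'; python3 - <<'E'
from h import *
np.set_printoptions(precision=3,suppress=True)
P={n:snapshot(n) for n in('scene','top')}
for q in('lid_bar','lid_hinge','case','bed','long_stone'):
    r={}
    for n in P:
        L=nets.landmark_of(P[n],q)
        if q=='long_stone': L=[l for l in L if np.linalg.norm(onz(P[n],l['uv'],.038)[:2]-[.47,-.34])<.05]
        if L: r[n]=L[0]; print(q,n,np.round(L[0]['uv']),round(L[0]['confidence'],2))
    if len(r)==2: print(tri([ray(P[n],r[n]['uv']) for n in r]))
M=nets.masks_of(P['top'],'long_stone'); k=[m for m in M if np.linalg.norm(onz(P['top'],m['uv'],.038)[:2]-[.47,-.34])<.05]
for m in k: ys,xs=np.nonzero(m['region']); print(np.linalg.eigh(np.cov(np.array([onz(P['top'],(u,v),.05)[:2] for u,v in zip(xs,ys)]).T))[1])
plan((.468,-.338,.2),-187); save(P['scene'],'s2.png')
E
```

```text
clock: 7.1
tool_pos: [0.5876, 0.2905, 0.4567]
orientation: [179.7, -0.2, -96.5]
force: [0.8, 0.8, 0.1]
opening: 0.0303
gripper_force: 0.0
lid_bar scene [364. 115.] 0.95
lid_bar top [166. 175.] 0.85
[0.594 0.283 0.259]
lid_hinge scene [341. 156.] 0.6
lid_hinge top [177. 206.] 0.97
[0.543 0.293 0.057]
case scene [325. 158.] 0.61
case top [176. 231.] 0.84
[ 0.473  0.311 -0.011]
bed scene [323. 157.] 0.58
bed top [178. 227.] 0.74
[0.478 0.296 0.012]
long_stone scene [181. 280.] 0.57
long_stone top [381. 231.] 0.68
[ 0.471 -0.357  0.04 ]
[[-0.179 -0.984]
 [-0.984  0.179]]
plan xyz [3.191 0.241 0.503] rows>= 16.0 spin 1.0053 rows 12.6 | t 7.75 tcp [0.589 0.291 0.459] yaw -96.52 F [ 0.3  0.4 -0.3] open 0.0308 gf 0.0 q [ 43.  17.   3.  -0. -76. -50.]
```

```bash

python3 -m creep '[[[0.195,0.015,0.01,0,0.6],[0.195,0.015,0.01,0,0.6],[0.195,0.015,0.01,0,0.6],[0.195,0.015,0.01,0,0.6],[0.195,0.015,0.01,0,0.6],[0.195,0.015,0.01,0,0.6],[0.195,0.015,0.01,0,0.6],[0.195,0.015,0.01,0,0.6]]]'
python3 -m creep '[[[0.195,0.015,0.02,0,0.6],[0.195,0.015,0.02,0,0.6],[0.195,0.015,0.02,0,0.6],[0.195,0.015,0.02,0,0.6],[0.195,0.015,0.02,0,0.6],[0.195,0.015,0.02,0,0.6],[0.195,0.015,0.02,0,0.6],[0.195,0.015,0.02,0,0.6]]]'
python3 -m creep '[[[0,0,0,0.078,0.6],[0,0,0,0.078,0.6],[0,0,0,0.078,0.6],[0,0,0,0.078,0.6],[0,0,0,0.078,0.6],[0,0,0,0.078,0.6],[0,0,0,0.078,0.6],[0,0,0,0.078,0.6]]]'
python3 -m creep '[[[0,0,0,0.078,0.6],[0,0,0,0.078,0.6],[0,0,0,0.078,0.6],[0,0,0,0.078,0.6],[0,0,0,0.078,0.6],[0,0,0,0,0.6]]]'
python3 - <<'E'
from h import *
np.set_printoptions(precision=3,suppress=True)
plan((.468,-.345,.045),-187); o=telemetry.get_obs(); p=snapshot('wrist'); save(p,'w2.png')
for q in('long_stone','short_stone','rack'):
  for l in nets.landmark_of(p,q)[:2]: print(q,l['uv'],l['confidence'],onz(p,l['uv'],.038,o))
for q in('long_stone','short_stone'):
  for m in nets.masks_of(p,q)[:2]:
    c,_=cv2.findContours(m['region'].astype(np.uint8),0,2); c=max(c,key=cv2.contourArea); print(q,m['confidence'],cv2.approxPolyDP(c,4,True)[:,0].tolist())
E
```

```text
clock: 8.42
tool_pos: [0.5284, -0.0183, 0.4438]
orientation: [-180.0, 0.0, -96.5]
force: [-0.0, 0.1, -0.1]
opening: 0.0525
gripper_force: 0.0
clock: 9.08
tool_pos: [0.4691, -0.3257, 0.4117]
orientation: [-180.0, -0.0, -96.5]
force: [1.3, 0.5, 0.6]
opening: 0.0525
gripper_force: 0.0
clock: 9.75
tool_pos: [0.4699, -0.3239, 0.4116]
orientation: [180.0, -0.0, -153.0]
force: [-0.1, -0.7, 0.3]
opening: 0.0523
gripper_force: 0.0
clock: 10.25
tool_pos: [0.4699, -0.3239, 0.4116]
orientation: [180.0, -0.0, 171.9]
force: [-0.2, -0.9, 0.6]
opening: 0.0528
gripper_force: 0.0
plan xyz [-0.006 -0.106  1.038] rows>= 5.2 spin -0.0124 rows 0.2 | t 10.25 tcp [ 0.47  -0.324  0.412] yaw 171.88 F [-0.2 -0.9  0.6] open 0.0528 gf 0.0 q [-15.  11. -12.  -0. -67. -83.]
long_stone [258.9, 189.3] 0.59 [ 0.471 -0.347  0.038]
short_stone [336.0, 174.4] 0.83 [ 0.467 -0.264  0.038]
rack [295.5, 180.3] 0.67 [ 0.467 -0.307  0.038]
long_stone 0.93 [[245, 115], [243, 261], [268, 262], [274, 117]]
long_stone 0.56 [[162, 0], [150, 55], [189, 70], [207, 0]]
short_stone 0.86 [[324, 126], [319, 214], [325, 226], [347, 227], [357, 128]]
```

View pics/w2.png

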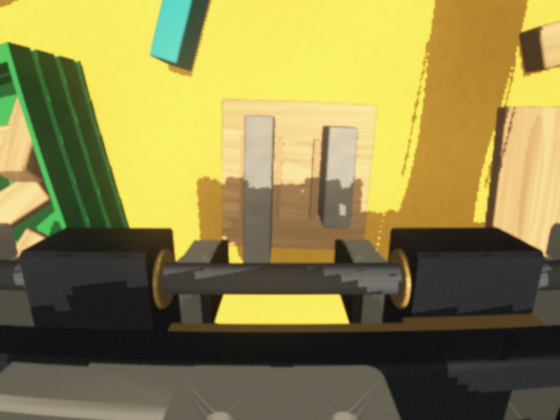

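```bash
python3 - <<'E'
from h import *
np.set_printoptions(precision=4,suppress=True)
o=telemetry.get_obs(); p=snapshot('wrist'); 
m=[m for m in nets.masks_of(p,'long_stone') if abs(m['uv'][0]-258)<20][0]['region']
L=[];Rr=[]
for v in range(125,232,4):
    u=np.nonzero(m[v])[0]; L.append(onz(p,(u.min(),v),.066,o)); Rr.append(onz(p,(u.max()+1,v),.066,o))
L=np.array(L);Rr=np.array(Rr)
for A in(L,Rr):
    k=np.polyfit(A[:,0],A[:,1],1); print('y at x=.47',np.polyval(k,.47),'ang',np.degrees(np.arctan(k[0])))
print('end',[onz(p,q,.066,o) for q in((246,115.5),(273,116.5))])
# height check: triangulate far end mid with the top camera
t=snapshot('top'); mt=[q for q in nets.masks_of(t,'long_stone') if np.linalg.norm(onz(t,q['uv'],.038)[:2]-[.47,-.345])<.05]
if mt:
    c,_=cv2.findContours(mt[0]['region'].astype(np.uint8),0,2); print([(x,onz(t,x,.066)) for x in cv2.approxPolyDP(max(c,key=cv2.contourArea),2,True)[:,0].tolist()])
E
```

```text
y at x=.47 -0.3598952040836257 ang -10.315751656579696
y at x=.47 -0.3306668279321133 ang -10.020011755101534
end [array([ 0.395 , -0.3457,  0.066 ]), array([ 0.3993, -0.3209,  0.066 ])]
```

```bash
python3 -m creep '[[[0,0,0,0.0233,0.6],[0,0,0,0,0.6]]]' | tail -6; python3 - <<'E'
from h import *
plan((.471,-.3455,.050),169.8)
E
```

```text
clock: 10.92
tool_pos: [0.4699, -0.3239, 0.4117]
orientation: [-180.0, 0.0, 170.1]
force: [-0.1, 0.3, 0.1]
opening: 0.0525
gripper_force: 0.0
plan xyz [-0.0241 -0.1054  1.0135] rows>= 5.0 spin 0.0028 rows 0.0 | t 10.92 tcp [ 0.4699 -0.3239  0.4117] yaw 170.05 F [-0.1  0.3  0.1] open 0.0525 gf 0.0 q [-15.  11. -12.   0. -67. -85.]
```

```bash
python3 -m creep '[[[-0.0121,-0.0527,0.1,0,0.6],[-0.012,-0.0527,0.15,0,0.6],[0,0,0.17,0,0.6],[0,0,0.17,0,0.6],[0,0,0.15,0,0.6],[0,0,0.13,0,0.6],[0,0,0.09,0,0.6],[0,0,0.05,0,0.6]]]'; python3 -m creep '[[[0,0,0,0,0],[0,0,0,0,0],[0,0,0,0,0],[0,0,0,0,0],[0,0,0,0,0],[0,0,0,0,0]]]'
```

```text
clock: 11.58
tool_pos: [0.4702, -0.3452, 0.207]
orientation: [180.0, -0.2, 170.2]
force: [0.0, -0.1, 0.2]
opening: 0.0525
gripper_force: 0.0
clock: 12.08
tool_pos: [0.4716, -0.346, 0.2114]
orientation: [-179.9, 0.2, 170.1]
force: [-0.9, -2.9, 5.9]
opening: 0.0279
gripper_force: 30.0
```

```bash
python3 -m creep '[[[0,0,-0.03,0,0],[0,0,-0.06,0,0],[0,0,-0.1,0,0],[0,0,-0.13,0,0],[0,0,-0.13,0,0],[0,0,-0.1,0,0]]]'; python3 -m creep '[[[0,0,0,-0.077,0],[0,0,0,-0.077,0],[0,0,0,-0.077,0],[0,0,0,-0.077,0],[0,0,0,-0.077,0],[0,0,0,-0.077,0],[0,0,0,-0.077,0],[0,0,0,-0.077,0]]]' |tail -4;python3 -m creep '[[[0,0,0,-0.077,0],[0,0,0,-0.077,0],[0,0,0,-0.077,0],[0,0,0,-0.077,0],[0,0,0,-0.077,0],[0,0,0,-0.04,0],[0,0,0,0,0]]]'; python3 - <<'E'
from h import *
plan((.535,.004,.1),-96.5)
E
```

```text
clock: 12.58
tool_pos: [0.4705, -0.345, 0.3208]
orientation: [179.9, -0.0, 170.1]
force: [1.1, -0.8, -5.7]
opening: 0.0278
gripper_force: 30.0
orientation: [179.8, 0.0, -134.1]
force: [0.2, 0.0, -6.5]
opening: 0.0282
gripper_force: 30.0
clock: 13.83
tool_pos: [0.4703, -0.3449, 0.3187]
orientation: [179.9, 0.1, -96.1]
force: [-0.2, -0.1, -7.0]
opening: 0.0275
gripper_force: 30.0
plan xyz [-1.7682 -0.1385  0.3011] rows>= 8.9 spin 0.005 rows 0.1 | t 13.83 tcp [ 0.4703 -0.3449  0.3187] yaw -96.05 F [-0.2 -0.1 -7. ] open 0.0275 gf 30.0 q [-17.  16. -18.  -0. -56.  11.]
```

```bash
python3 -m creep '[[[-0.12,-0.012,0,0,0],[-0.19,-0.014,0,0,0],[-0.195,-0.014,0,0,0],[-0.195,-0.014,0,0,0],[-0.195,-0.014,0,0,0],[-0.195,-0.014,0,0,0],[-0.195,-0.014,0,0,0],[-0.195,-0.014,0,0,0]]]' >/dev/null; python3 -m creep '[[[-0.185,-0.014,0,0,0],[-0.1,-0.014,0.05,0,0],[0,0,0.1,0,0],[0,0,0.1,0,0],[0,0,0.05,0,0],[0,0,0,0,0]]]'; python3 - <<'E'
from h import *
np.set_printoptions(precision=4,suppress=True)
plan((.535,.004,.058),-96.5); P={n:snapshot(n) for n in('scene','top')}
for q in ('board','long_stone','gouge'):
  r=[]
  for n in P:
    L=[l for l in nets.landmark_of(P[n],q) if np.linalg.norm(onz(P[n],l['uv'],.03)[:2]-[.55,.0])<.12]
    print(q,n,[(np.round(l['uv']),round(l['confidence'],2)) for l in L]); 
    if L: r.append(ray(P[n],L[0]['uv']))
  if len(r)==2: print(tri(r))
E
```

```text
clock: 15.0
tool_pos: [0.5351, 0.0022, 0.257]
orientation: [179.7, -0.1, -96.3]
force: [-1.4, -0.1, -4.6]
opening: 0.0278
gripper_force: 30.0
plan xyz [-0.0091  0.0002  0.2001] rows>= 1.0 spin 0.002 rows 0.0 | t 15.0 tcp [0.5351 0.0022 0.257 ] yaw -96.32 F [-1.4 -0.1 -4.6] open 0.0278 gf 30.0 q [ 21.  16. -28.  -0. -47. -27.]
board scene [(array([286., 222.]), 0.88)]
board top [(array([265., 206.]), 0.77)]
[ 0.5491  0.0081 -0.0026]
long_stone scene [(array([281., 203.]), 0.84)]
long_stone top [(array([268., 206.]), 0.71)]
[ 0.5342 -0.0009  0.0868]
gouge scene [(array([306., 228.]), 0.58)]
gouge top []
```

```bash
python3 -m creep '[[[-0.009,0,0.07,0,0],[0,0,0.06,0,0],[0,0,0.03,0,0],[0,0,0.02,0,0],[0,0,0,0,0]]]'; python3 -m creep '[[[0,0,0.01,0,0],[0,0,0.006,0,0],[0,0,0,0,0]]]'
```

```text
clock: 15.82
tool_pos: [0.5366, 0.0041, 0.2232]
orientation: [179.9, -0.0, -96.2]
force: [0.9, 1.5, -6.5]
opening: 0.0279
gripper_force: 30.0
clock: 16.07
tool_pos: [0.5369, 0.0043, 0.2207]
orientation: [-180.0, 0.0, -96.2]
force: [0.6, -0.3, -6.1]
opening: 0.0274
gripper_force: 30.0
```

```bash
for i in 1 2; do :; done; python3 -m creep '[[[0,0,0.008,0,0],[0,0,0,0,0]]]'|sed -n '2p;4p'; python3 -m creep '[[[0,0,0.008,0,0],[0,0,0,0,0]]]'|sed -n '2p;4p'; python3 -m creep '[[[0,0,0.008,0,0],[0,0,0,0,0]]]'|sed -n '2p;4p'
```

```text
tool_pos: [0.537, 0.0043, 0.2194]
force: [0.3, -0.5, -4.2]
tool_pos: [0.5371, 0.0043, 0.2192]
force: [-4.9, 0.8, 13.2]
tool_pos: [0.5371, 0.0044, 0.2191]
force: [-12.2, 2.1, 29.8]
```

```bash
python3 -m creep '[[[0,0,-0.012,0,0],[0,0,0,0,0.5],[0,0,0,0,0.7],[0,0,0,0,1],[0,0,0,0,1],[0,0,0,0,1],[0,0,0,0,1]]]'; python3 -m creep '[[[0,0,-0.07,0,1],[0,0,-0.06,0,1],[0,0,0,0,1]]]'; python3 - <<'E'
from h import *
plan((.535,.004,.084),-96.5); P={n:snapshot(n) for n in('scene','top')}
for n in P:
  print(n,[(np.round(l['uv']),round(l['confidence'],2)) for l in nets.landmark_of(P[n],'long_stone')])
E
```

```text
clock: 17.15
tool_pos: [0.5368, 0.0043, 0.2179]
orientation: [180.0, -0.0, -96.2]
force: [0.1, -0.2, -0.3]
opening: 0.0623
gripper_force: 0.0
clock: 17.4
tool_pos: [0.5376, 0.0045, 0.246]
orientation: [-179.8, 0.0, -96.2]
force: [0.8, 0.4, 0.6]
opening: 0.0819
gripper_force: 0.0
plan xyz [0.0039 0.0127 0.0149] rows>= 0.1 spin 0.0038 rows 0.0 | t 17.4 tcp [0.5376 0.0045 0.246 ] yaw -96.16 F [0.8 0.4 0.6] open 0.0819 gf 0.0 q [ 21.  17. -28.   0. -45. -28.]
scene [(array([128., 247.]), 0.88), (array([237., 339.]), 0.84), (array([278., 211.]), 0.6)]
top [(array([391., 299.]), 0.89), (array([388., 164.]), 0.76), (array([269., 208.]), 0.57)]
```

```bash
python3 -m creep '[[[0,0.06,0.015,0,1],[0,0.06,0,0,1],[0,0.025,0,0,1],[0,0.025,0,0,1],[0,0.025,0,0,1],[0,0,0,0,1]]]'; python3 -m creep '[[[0,0.02,0,0,1],[0,0.02,0,0,1],[0,0.02,0,0,1],[0,0,0,0,1]]]'; python3 - <<'E'
from h import *
P={n:snapshot(n) for n in('scene','top')}
for n in P:
  print(n,[(np.round(l['uv']),round(l['confidence'],2)) for l in nets.landmark_of(P[n],'long_stone')])
a=P['scene']['frame'][150:270,220:360,::-1]; cv2.imwrite('pics/tip.png',cv2.resize(a,None,fx=5,fy=5,interpolation=cv2.INTER_CUBIC))
E
```

```text
clock: 18.1
tool_pos: [0.4976, 0.0086, 0.2413]
orientation: [-180.0, 0.0, -96.2]
force: [1.1, 0.2, 1.4]
opening: 0.0875
gripper_force: 0.8
clock: 18.43
tool_pos: [0.4847, 0.0095, 0.2406]
orientation: [179.9, -0.0, -96.2]
force: [-0.7, -0.1, -1.1]
opening: 0.0878
gripper_force: 0.0
scene [(array([237., 338.]), 0.79), (array([272., 207.]), 0.72), (array([127., 248.]), 0.61), (array([361., 229.]), 0.21)]
top [(array([391., 298.]), 0.93), (array([267., 224.]), 0.59), (array([386., 167.]), 0.59), (array([173., 227.]), 0.42)]
```

View pics/tip.png

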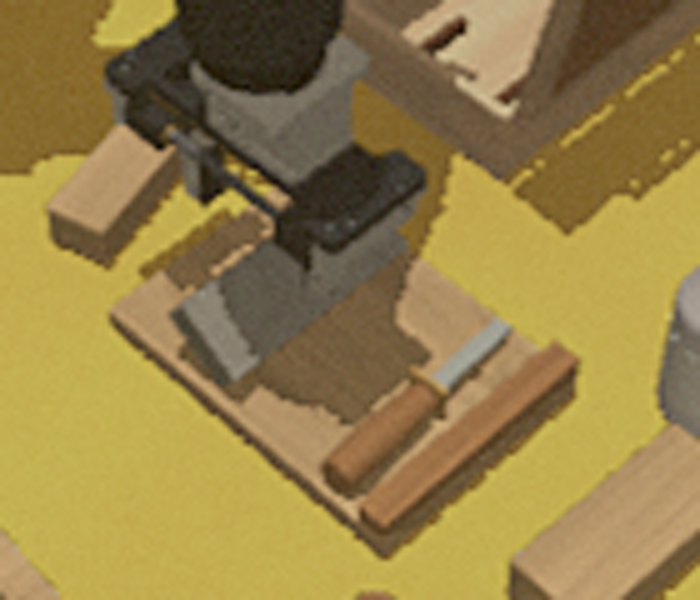

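```bash
python3 -m creep '[[[0,0.02,0,0,1],[0,0.02,0,0,1],[0,0,0,0,1],[0,0,0,0,1],[0,0,0,0,1]]]'; python3 - <<'E'
from h import *
P={n:snapshot(n) for n in('scene','top')}
for n in P:
  print(n,[(np.round(l['uv']),round(l['confidence'],2)) for l in nets.landmark_of(P[n],'long_stone')])
a=P['scene']['frame'][150:270,220:360,::-1]; cv2.imwrite('pics/tip2.png',cv2.resize(a,None,fx=5,fy=5,interpolation=cv2.INTER_CUBIC))
E
```

```text
clock: 19.05
tool_pos: [0.4781, 0.0107, 0.2412]
orientation: [-180.0, 0.0, -96.2]
force: [-0.2, -0.1, 0.5]
opening: 0.0876
gripper_force: 0.0
scene [(array([129., 252.]), 0.93), (array([270., 207.]), 0.84), (array([236., 337.]), 0.58)]
top [(array([386., 167.]), 0.78), (array([267., 224.]), 0.74), (array([391., 301.]), 0.67)]
```

View pics/tip2.png

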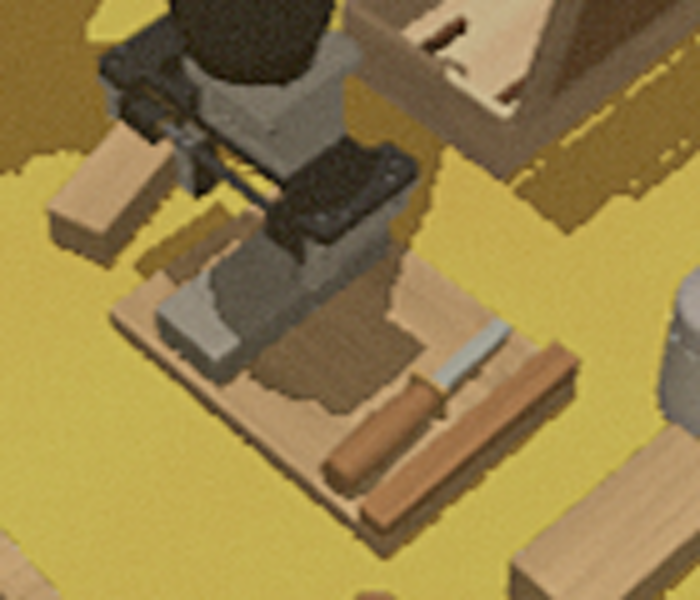

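```bash
python3 - <<'E'
from h import *
np.set_printoptions(precision=4,suppress=True)
o=telemetry.get_obs();P={n:snapshot(n) for n in('scene','top')};r=[]
for n in P:
    L=[l for l in nets.landmark_of(P[n],'long_stone') if np.linalg.norm(onz(P[n],l['uv'],.03)[:2]-[.5,.0])<.08]
    if L: r.append(ray(P[n],L[0]['uv'])); print(n,L[0]['uv'],onz(P[n],L[0]['uv'],.032))
if len(r)==2: print(tri(r))
for n in P:
  for m in nets.masks_of(P[n],'long_stone'):
    if np.linalg.norm(onz(P[n],m['uv'],.04)[:2]-[.5,.0])<.08:
      c,_=cv2.findContours(m['region'].astype(np.uint8),0,2); c=max(c,key=cv2.contourArea)
      print(n,m['confidence'],[(x,onz(P[n],x,.046)[:2]) for x in cv2.approxPolyDP(c,3,True)[:,0].tolist()])
w=snapshot('wrist'); save(w,'w3.png')
for m in nets.masks_of(w,'long_stone'):
      c,_=cv2.findContours(m['region'].astype(np.uint8),0,2); c=max(c,key=cv2.contourArea)
      print('w',m['confidence'],[(x,onz(w,x,.046,o)[:2]) for x in cv2.approxPolyDP(c,3,True)[:,0].tolist()])
E
```

```text
scene [269.8, 205.9] [ 0.4848 -0.0028  0.032 ]
top [266.7, 221.7] [0.4986 0.0075 0.032 ]
[0.4923 0.0011 0.0369]
scene 0.78 [([297, 196], array([0.5322, 0.0725])), ([284, 207], array([0.5285, 0.0129])), ([270, 197], array([0.4698, 0.0163])), ([252, 215], array([ 0.4734, -0.0721])), ([265, 225], array([ 0.5279, -0.0756])), ([295, 202], array([0.5423, 0.0496]))]
top 0.48 [([290, 217], array([ 0.5124, -0.0663])), ([283, 218], array([ 0.509 , -0.0442])), ([277, 233], array([ 0.461 , -0.0257])), ([289, 233], array([ 0.4614, -0.0634]))]
w 0.68 [([195, 103], array([ 0.5127, -0.0673])), ([203, 261], array([0.5225, 0.0171])), ([302, 262], array([0.4675, 0.0236])), ([304, 103], array([ 0.4585, -0.0612]))]
```

View pics/w3.png

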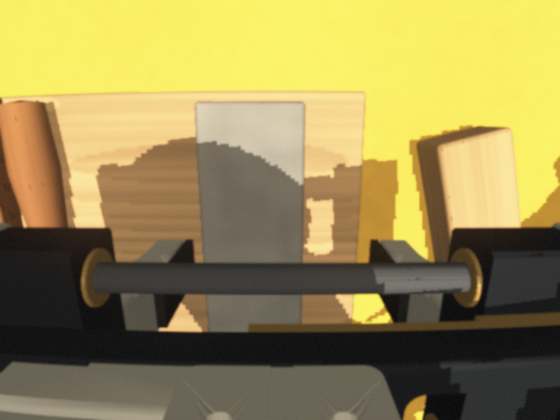

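```bash
python3 - <<'E'
from h import *
plan((.4939,.009,.041),-96.3)
E
```

```text
plan xyz [-0.0006 -0.0795  0.2055] rows>= 1.1 spin 0.0011 rows 0.0 | t 19.65 tcp [0.4781 0.0106 0.2411] yaw -96.2 F [ 0.3  0.1 -0.3] open 0.0878 gf 0.0 q [ 25.  12. -36.   0. -42. -31.]
```

```bash
python3 -m creep '[[[0,-0.0795,0,0,1],[0,0,0.07,0,1],[0,0,0.06,0,1],[0,0,0.05,0,1],[0,0,0.025,0,1],[0,0,0,0,1]]]';  python3 -m creep '[[[0,0,0,0,0],[0,0,0,0,0],[0,0,0,0,0],[0,0,0,0,0],[0,0,0,0,0]]]'
```

```text
clock: 20.15
tool_pos: [0.4935, 0.0088, 0.1991]
orientation: [179.9, -0.1, -96.2]
force: [-0.3, -0.2, -0.7]
opening: 0.0876
gripper_force: 0.0
clock: 20.57
tool_pos: [0.494, 0.009, 0.2005]
orientation: [-180.0, 0.0, -96.2]
force: [-0.5, -0.2, -0.0]
opening: 0.0598
gripper_force: 0.0
```

```bash
python3 -m creep '[[[0,0,-0.03,0,0.8],[0,0,-0.048,0,0.8],[0,0,0,0,0],[0,0,0,0,0],[0,0,0,0,0],[0,0,0,0,0]]]'|tail -6;  python3 -m creep '[[[0,0,0,0,0],[0,0,0,0,0],[0,0,0,0,0]]]'
```

```text
clock: 21.07
tool_pos: [0.494, 0.009, 0.2161]
orientation: [-180.0, 0.0, -96.2]
force: [-1.7, 1.5, 6.7]
opening: 0.0557
gripper_force: 30.0
clock: 21.32
tool_pos: [0.4941, 0.009, 0.2161]
orientation: [-180.0, 0.0, -96.2]
force: [-2.3, 0.9, 6.4]
opening: 0.0555
gripper_force: 30.0
```

```bash
python3 -m creep '[[[0,0,-0.04,0,0],[0,0,-0.1,0,0],[0,0,-0.15,0,0],[0,0,-0.18,0,0],[0,0,-0.15,0,0],[0,0,-0.1,0,0]]]'|tail -5;  python3 -m creep '[[[-0.1,0.03,0,0,0],[-0.15,0.03,0,0,0],[-0.18,0.03,0,0,0],[-0.18,0.03,0,0,0],[-0.18,0.03,0,0,0],[-0.18,0.03,0,0,0],[-0.18,0.03,0,0,0],[-0.18,0.03,0,0,0]]]'|tail -5;  python3 -m creep '[[[-0.18,0.03,0,0,0],[-0.18,0.03,0,0,0],[-0.18,0.03,0,0,0],[-0.15,0,0,0,0],[-0.1,0,0,0,0],[-0.05,0,0,0,0],[0,0,0,0,0]]]'
python3 - <<'E'
from h import *
np.set_printoptions(precision=4,suppress=True)
o=telemetry.get_obs(); w=snapshot('wrist'); save(w,'w4.png'); np.save('w4obs.npy',o,allow_pickle=True)
for q in('bed','case','lid_hinge','lid_bar'):
  for l in nets.landmark_of(w,q)[:1]: print(q,l['uv'],l['confidence'],onz(w,l['uv'],{'bed':.008,'case':0,'lid_hinge':.06}.get(q,.25),o))
for q in ('long_stone','case'):
  for m in nets.masks_of(w,q)[:2]:
      c,_=cv2.findContours(m['region'].astype(np.uint8),0,2); c=max(c,key=cv2.contourArea)
      print(q,m['confidence'],cv2.approxPolyDP(c,4,True)[:,0].tolist())
plan((.476,.302,.2),-96.4)
E
```

```text
tool_pos: [0.4936, 0.0088, 0.3623]
orientation: [-179.9, 0.0, -96.2]
force: [0.4, 0.3, -6.2]
opening: 0.0554
gripper_force: 30.0
tool_pos: [0.4737, 0.2798, 0.3588]
orientation: [179.9, -0.1, -96.2]
force: [0.7, -0.5, -5.2]
opening: 0.0558
gripper_force: 30.0
clock: 23.07
tool_pos: [0.4746, 0.4492, 0.3577]
orientation: [179.9, -0.1, -96.1]
force: [1.0, -0.1, -7.3]
opening: 0.0554
gripper_force: 30.0
bed [265.2, 33.2] 0.71 [0.4726 0.3051 0.008 ]
case [262.2, 34.3] 0.67 [0.4756 0.3038 0.    ]
lid_hinge [160.6, 18.6] 0.7 [0.55   0.2972 0.06  ]
long_stone 0.63 [[220, 98], [224, 261], [338, 261], [345, 101]]
long_stone 0.43 [[0, 0], [0, 201], [162, 161], [165, 130], [171, 161], [217, 161], [216, 101], [232, 95], [344, 98], [344, 158], [350, 160], [357, 0], [159, 0], [163, 94], [155, 0]]
case 0.68 [[0, 0], [0, 202], [161, 163], [165, 141], [170, 161], [218, 162], [216, 101], [228, 96], [343, 98], [344, 159], [350, 160], [357, 0], [159, 0], [159, 34], [156, 0]]
plan xyz [ 0.7178 -0.0828  0.0048] rows>= 3.6 spin 0.0017 rows 0.0 | t 23.42 tcp [0.4752 0.4465 0.36  ] yaw -96.25 F [ 0.2  0.8 -5.5] open 0.0554 gf 30.0 q [ 60.  20.  -6.  -0. -64. -67.]
```

View pics/w4.png

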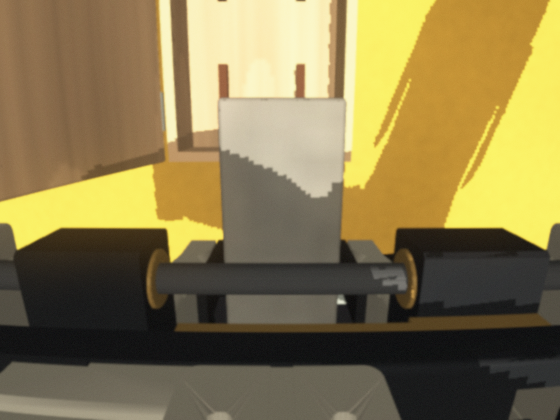

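```bash
python3 - <<'E'
from h import *
np.set_printoptions(precision=4,suppress=True)
o=telemetry.get_obs(); w=snapshot('wrist'); R=Ro.from_euler('xyz',o['orientation'],degrees=True); tp=np.array(o['tool_pos'])
T=lambda uv,z: R.inv().apply(onz(w,uv,z,o)-tp)*1000
g=cv2.cvtColor(np.ascontiguousarray(w['frame']),cv2.COLOR_RGB2GRAY).astype(float)
G=cv2.GaussianBlur(g,(0,0),1); gy=np.abs(np.gradient(G,axis=0)); gx=np.abs(np.gradient(G,axis=1))
def sub(p,i): d=p[i-1]-2*p[i]+p[i+1]; return i+.5*(p[i-1]-p[i+1])/d
rs=[sub(gy[:,c],92+np.argmax(gy[92:108,c])) for c in range(235,335,5)]; print('stone end row',np.median(rs)); print('tool',T((281,np.median(rs)),tp[2]-.170))
for c in (185,195,205): print('case end',c,[ (r,round(gy[r,c],1)) for r in range(140,175) if gy[r,c]>gy[r-1,c] and gy[r,c]>gy[r+1,c] and gy[r,c]>5])
for r in (20,40,50,75,85): print('row',r,[(c,round(gx[r,c],1)) for c in range(155,370) if gx[r,c]>gx[r,c-1] and gx[r,c]>gx[r,c+1] and gx[r,c]>6])
for c in (223,301): print('ridge',c,[(r,round(gy[r,c],1)) for r in range(1,95) if gy[r,c]>gy[r-1,c] and gy[r,c]>gy[r+1,c] and gy[r,c]>6])
for name,uv,z in(('caseend z60',(195,161),.06),('ridge L in z18',(228,80),.018),('ridge R in z18',(296,80),.018),('ridgeL end z18',(223,64),.018),('stoneL z',(220,120),tp[2]-.170),('stoneR',(344,120),tp[2]-.170),('ridgefar',(223,2),.018)): print(name,T(uv,z))
E
```

```text
stone end row 96.95117239815255
tool [ 74.8635   0.3885 169.9935]
case end 185 [(153, np.float64(16.8))]
case end 195 [(153, np.float64(13.6))]
case end 205 [(148, np.float64(11.3)), (153, np.float64(13.4))]
row 20 [(161, np.float64(25.6)), (173, np.float64(37.8)), (189, np.float64(34.9)), (331, np.float64(19.7)), (337, np.float64(16.0)), (347, np.float64(38.4))]
row 40 [(162, np.float64(24.8)), (174, np.float64(39.0)), (190, np.float64(35.1)), (331, np.float64(20.7)), (337, np.float64(14.8)), (346, np.float64(38.0))]
row 50 [(163, np.float64(26.6)), (174, np.float64(35.1)), (190, np.float64(36.7)), (329, np.float64(20.3)), (336, np.float64(15.8)), (346, np.float64(35.7))]
row 75 [(165, np.float64(24.1)), (176, np.float64(35.2)), (191, np.float64(35.8)), (220, np.float64(31.8)), (230, np.float64(34.2)), (296, np.float64(32.1)), (306, np.float64(31.7)), (329, np.float64(21.5)), (336, np.float64(16.1)), (345, np.float64(38.3))]
row 85 [(165, np.float64(26.4)), (176, np.float64(37.1)), (192, np.float64(34.7)), (220, np.float64(31.3)), (230, np.float64(35.1)), (297, np.float64(32.6)), (305, np.float64(33.2)), (330, np.float64(19.7)), (335, np.float64(15.9)), (345, np.float64(38.2))]
ridge 223 [(4, np.float64(44.2)), (66, np.float64(31.0))]
ridge 301 [(3, np.float64(44.5)), (66, np.float64(32.1))]
caseend z60 [ 32.5213 -71.0694 299.9671]
ridge L in z18 [101.0133 -47.7119 341.9636]
ridge R in z18 [100.7882  13.8116 341.9703]
ridgeL end z18 [114.8953 -51.8074 341.9619]
stoneL z [ 65.3568 -26.0006 169.9915]
stoneR [ 65.3341  27.6325 169.9973]
ridgefar [167.0368 -50.314  341.9575]
```

```bash
python3 - <<'E'
from h import *
np.set_printoptions(precision=4,suppress=True)
o=telemetry.get_obs(); w=snapshot('wrist'); R=Ro.from_euler('xyz',o['orientation'],degrees=True); tp=np.array(o['tool_pos'])
X=lambda uv,z: onz(w,uv,z,o)
T=lambda uv,z: R.inv().apply(X(uv,z)-tp)*1000
a=T((223,66),.018);b=T((223,3.5),.008); l1=T((230,75),.008);l2=T((230,85),.008); r1=T((296.3,75),.008); r2=T((297,85),.008)
print(a,b,l1,r1,l2,r2)
for n,A,B in(('hinge-side rim inner? ',(173,20),(176.3,85)),('outer rim',(347,20),(345,85)),('rim x-in',(189,20),(192,85))): print(n,T(A,.06),T(B,.06))
c=np.array([(a[0]+b[0])/2,(l1[1]+r1[1])/2]); print('bed tool',c,'yaw',o['orientation'][2],'world',R.apply([c[0]/1000,c[1]/1000,0])+tp)
E
```

```text
[113.1864 -51.8741 342.0353] [168.9367 -51.9327 352.0216] [106.5938 -47.2154 352.0368] [106.3712  14.4708 352.0342] [ 97.6175 -47.4777 352.039 ] [ 97.41    15.1961 352.0364]
hinge-side rim inner?  [141.6275 -82.7515 300.0296] [ 93.0986 -82.8142 300.0416]
outer rim [140.8346  50.8328 300.0241] [ 92.5872  50.8562 300.036 ]
rim x-in [141.3058 -70.2941 300.0292] [ 92.8968 -70.2141 300.0411]
bed tool [141.0615 -16.3723] yaw -96.23962658361688 world [0.4761 0.3047 0.36  ]
```

```bash
python3 -m creep '[[[0.12,-0.007,0,0,0],[0.18,0,0,0,0],[0.18,0,0,0,0],[0.15,0,0,0,0],[0.0755,0,0,0,0],[0,0,0,0,0]]]'|tail -5;  python3 -m creep '[[[0,0,0.1,0,0],[0,0,0.14,0,0],[0,0,0.14,0,0],[0,0,0.1,0,0],[0,0,0.06,0,0],[0,0,0.04,0,0],[0,0,0,0,0]]]'; python3 - <<'E'
from h import *
plan((.476,.3045,.063),-96.24)
w=snapshot('wrist'); save(w,'w5.png')
E
```

```text
tool_pos: [0.4606, 0.3036, 0.3604]
orientation: [180.0, -0.0, -96.3]
force: [-0.2, -0.6, -6.1]
opening: 0.0558
gripper_force: 30.0
clock: 24.6
tool_pos: [0.4611, 0.307, 0.2423]
orientation: [179.9, -0.1, -96.2]
force: [-0.8, 1.0, -6.0]
opening: 0.0554
gripper_force: 30.0
plan xyz [ 0.0042 -0.0754  0.1014] rows>= 0.6 spin 0.0004 rows 0.0 | t 24.6 tcp [0.4611 0.307  0.2423] yaw -96.2 F [-0.8  1.  -6. ] open 0.0554 gf 30.0 q [ 54.  19. -26.  -0. -45. -60.]
```

```bash
python3 -m creep '[[[0.003,0,0.04,0,0],[0,0,0.03,0,0],[0,0,0,0,0]]]'|sed -n '2p;4p';  python3 -m creep '[[[0,0,0.02,0,0],[0,0,0.012,0,0],[0,0,0,0,0]]]'|sed -n '2p;4p'; python3 - <<'E'
from h import *
w=snapshot('wrist'); save(w,'w6.png'); p=snapshot('scene'); save(p,'s6.png')
E
```

```text
tool_pos: [0.4609, 0.3062, 0.229]
force: [-0.2, -0.8, -6.7]
tool_pos: [0.4611, 0.3064, 0.223]
force: [-0.1, -0.0, -6.1]
```

```bash
python3 -m creep '[[[0,0,0.015,0,0],[0,0,0,0,0],[0,0,0,0,0.66],[0,0,0,0,0.68],[0,0,0,0,0.68],[0,0,0,0,0.68]]]'; python3 - <<'E'
from h import *
print([ (np.round(l['uv']),l['confidence']) for l in nets.landmark_of(snapshot('scene'),'long_stone')])
E
```

```text
clock: 25.75
tool_pos: [0.4615, 0.3068, 0.221]
orientation: [-180.0, 0.1, -96.2]
force: [0.2, 0.3, -0.3]
opening: 0.0595
gripper_force: 0.0
[(array([322., 155.]), 0.85), (array([127., 250.]), 0.83), (array([239., 336.]), 0.63), (array([326., 158.]), 0.37)]
```

```bash
python3 -m creep '[[[0,0,-0.05,0,0.68],[0,0,-0.1,0,0.68],[0,0,-0.15,0,0.68],[0,0,-0.2,0,0.68],[0,0,-0.2,0,0.68],[0,0,-0.1,0,0.68],[-0.1,0,0,0,0.3],[-0.1,0,0,0,0]]]'|tail -5; python3 - <<'E'
from h import *
np.set_printoptions(precision=4,suppress=True)
o=telemetry.get_obs(); w=snapshot('wrist'); save(w,'w7.png'); R=Ro.from_euler('xyz',o['orientation'],degrees=True); tp=np.array(o['tool_pos']); print(tp,o['orientation'])
C=np.array([.4761,.3047,0]); A=Ro.from_euler('z',-6.24,degrees=True)
for m in nets.masks_of(w,'long_stone')[:2]:
      c,_=cv2.findContours(m['region'].astype(np.uint8),0,2); c=max(c,key=cv2.contourArea)
      for x in cv2.approxPolyDP(c,4,True)[:,0].tolist(): print(round(m['confidence'],2),x,A.inv().apply(onz(w,x,.04,o)-C)[:2]*1000)
E
```

```text
tool_pos: [0.4656, 0.3461, 0.3841]
orientation: [-179.8, 0.3, -96.2]
force: [0.4, -0.4, -1.2]
opening: 0.0513
gripper_force: 0.0
[0.4656 0.3461 0.3841] [-179.8369    0.2769  -96.2462]
0.68 [248, 64] [ 15.5399 -73.2811]
0.68 [251, 217] [15.7932 70.2307]
0.68 [303, 222] [-36.0621  75.4201]
0.68 [309, 206] [-41.7252  58.9059]
0.68 [309, 65] [-39.4257 -72.3332]
```

View pics/w7.png

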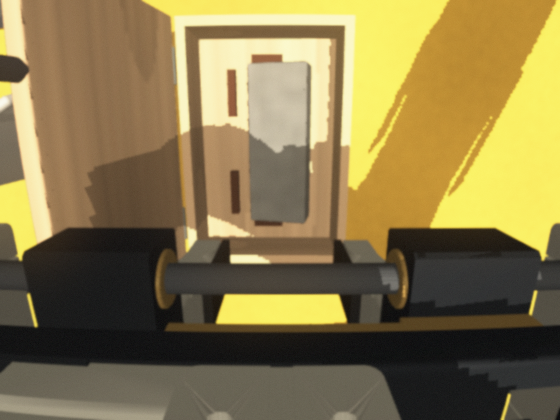

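```bash
python3 -m creep '[[[0,0,0,-0.0775,0],[0,0,0,-0.0775,0],[0,0,0,-0.0775,0],[0,0,0,-0.0775,0],[0,0,0,-0.0775,0],[0,0,0,-0.0775,0],[0,0,0,-0.0775,0],[0,0,0,-0.0775,0]]]'|tail -5;python3 -m creep '[[[0,0,0,-0.0775,0],[0,0,0,-0.0775,0],[0,0,0,-0.0775,0],[0,0,0,-0.0775,0],[0,0,0,-0.07,0],[0,0,0,0,0]]]'|tail -5; python3 - <<'E'
from h import *
plan((.4224,.3106,.085),-6.24)
E
```

```text
tool_pos: [0.4653, 0.3457, 0.3808]
orientation: [180.0, -0.0, -40.0]
force: [0.4, 0.7, 0.9]
opening: 0.0002
gripper_force: 0.0
tool_pos: [0.4654, 0.3458, 0.3808]
orientation: [180.0, -0.0, -5.9]
force: [0.4, 0.2, -0.2]
opening: 0.0009
gripper_force: 0.0
plan xyz [-0.1957  0.197   0.684 ] rows>= 3.6 spin 0.0037 rows 0.0 | t 27.78 tcp [0.4654 0.3458 0.3808] yaw -5.91 F [ 0.4  0.2 -0.2] open 0.0009 gf 0.0 q [ 56.  13. -14.   0. -64.  28.]
```

```bash
python3 -m creep '[[[-0.1,0.1,0,0.0037,0],[-0.0957,0.097,0,0,0],[0,0,0.15,0,0],[0,0,0.18,0,0],[0,0,0.15,0,0],[0,0,0.12,0,0],[0,0,0.08,0,0],[0,0,0,0,0]]]'|tail -5; python3 - <<'E'
from h import *
plan((.4224,.3106,.049),-6.24)
E
```

```text
tool_pos: [0.4213, 0.3101, 0.2413]
orientation: [179.7, 0.2, -6.8]
force: [0.2, -0.9, -0.7]
opening: 0.0005
gripper_force: 0.0
plan xyz [ 0.0054 -0.0042  0.1666] rows>= 0.8 spin -0.0059 rows 0.1 | t 28.45 tcp [0.4213 0.3101 0.2413] yaw -6.77 F [ 0.2 -0.9 -0.7] open 0.0005 gf 0.0 q [ 58.  16. -30.  -0. -44.  25.]
```

```bash
python3 -m creep '[[[0.004,0,0,-0.004,0],[0,0,0.025,0,0],[0,0,0.025,0,0],[0,0,0,0,0]]]'|sed -n '2p;3p;4p'; python3 -m creep '[[[0,0,0.025,0,0],[0,0,0.025,0,0],[0,0,0,0,0]]]'|sed -n '2p;4p'; python3 -m creep '[[[0,0,0.03,0,0],[0,0,0.03,0,0],[0,0,0,0,0]]]'|sed -n '2p;4p'
```

```text
tool_pos: [0.423, 0.3113, 0.2344]
orientation: [-180.0, -0.0, -6.2]
force: [0.1, 0.3, -0.3]
tool_pos: [0.4228, 0.311, 0.2235]
force: [0.3, -0.7, -0.6]
tool_pos: [0.4227, 0.3109, 0.211]
force: [-0.5, -0.3, -1.8]
```

```bash
python3 -m creep '[[[0,0,0.035,0,0],[0,0,0,0,0]]]'|sed -n '2p;4p'; python3 -m creep '[[[0.02,0,0,0,0],[0.02,0,0,0,0],[0,0,0,0,0]]]'|sed -n '2p;4p'; python3 -m creep '[[[0.01,0,0,0,0],[0.01,0,0,0,0],[0,0,0,0,0]]]'|sed -n '2p;4p'; python3 - <<'E'
from h import *
A=Ro.from_euler('z',-6.24,degrees=True); print(A.inv().apply(np.array(telemetry.get_obs()['tool_pos'])-[.4761,.3047,0])*1000)
E
```

```text
tool_pos: [0.4228, 0.311, 0.2041]
force: [-0.9, -0.0, -0.7]
tool_pos: [0.4315, 0.3104, 0.2053]
force: [-1.7, -0.4, -1.3]
tool_pos: [0.4352, 0.3099, 0.2053]
force: [-1.9, -0.1, -0.3]
[-41.17731724   0.76633688 205.32624278]
```

```bash
python3 -m creep '[[[0.009,0,0,0,0],[0,0,0,0,0]]]'|sed -n '2p;4p'; python3 -m creep '[[[0.009,0,0,0,0],[0,0,0,0,0],[0,0,0,0,0]]]'|sed -n '2p;4p'; python3 - <<'E'
from h import *
np.set_printoptions(precision=4,suppress=True)
A=Ro.from_euler('z',-6.24,degrees=True); C=np.array([.4761,.3047,0]); print(A.inv().apply(np.array(telemetry.get_obs()['tool_pos'])-C)*1000)
P={n:snapshot(n) for n in('scene','top')};r=[]
for n in P:
  L=[l for l in nets.landmark_of(P[n],'long_stone') if np.linalg.norm(onz(P[n],l['uv'],.03)[:2]-C[:2])<.08]
  if L: r.append(ray(P[n],L[0]['uv'])); print(n,L[0]['uv'],A.inv().apply(onz(P[n],L[0]['uv'],.022)-C)*1000)
if len(r)==2: print(A.inv().apply(tri(r)-C)*1000)
E
```

```text
tool_pos: [0.4369, 0.3098, 0.2053]
force: [-0.9, -0.8, -1.5]
tool_pos: [0.4387, 0.3097, 0.2053]
force: [-2.0, -1.1, -1.3]
[-37.7379   0.883  205.3469]
scene [323.9, 156.4] [  8.3553 -16.2264  22.    ]
top [176.2, 230.9] [-8.9009 -6.8831 22.    ]
[-5.9664  0.1592 -0.0621]
```

```bash
python3 -m creep '[[[-0.02,0,0,0,0],[0,0,-0.06,0,0],[0,0,-0.15,0,0],[0,0,-0.19,0,0],[0,0,-0.19,0,0],[0,0,-0.15,0,0],[-0.15,0,-0.08,0,0],[-0.18,0,0,0,0]]]'|tail -5; python3 -m creep '[[[-0.15,0,0,0,0],[-0.05,0,0,0,0],[0,0,0,0,0]]]'|tail -5; cat > look.py <<'E'
from h import *
np.set_printoptions(precision=4,suppress=True)
o=telemetry.get_obs(); w=snapshot('wrist'); save(w,'wlast.png'); print(o['tool_pos'],o['orientation'])
C=np.array([.4761,.3047,0]); A=Ro.from_euler('z',-6.24,degrees=True)
for m in nets.masks_of(w,'long_stone')[:2]:
      c,_=cv2.findContours(m['region'].astype(np.uint8),0,2); c=max(c,key=cv2.contourArea)
      for x in cv2.approxPolyDP(c,3,True)[:,0].tolist(): print(round(m['confidence'],2),x,*[A.inv().apply(onz(w,x,z,o)-C)[:2]*1000 for z in (.036,.046)])
for q in('bed','long_stone','case'):
  for l in nets.landmark_of(w,q)[:1]: print(q,l['uv'],l['confidence'],A.inv().apply(onz(w,l['uv'],{'bed':.008,'case':0}.get(q,.022),o)-C)*1000)
E
python3 look.py
```

```text
tool_pos: [0.37, 0.3182, 0.3735]
orientation: [-179.6, -0.2, -6.3]
force: [0.2, 2.0, 0.6]
opening: 0.0004
gripper_force: 0.0
tool_pos: [0.3273, 0.3214, 0.3701]
orientation: [-179.9, -0.0, -6.0]
force: [0.0, 0.1, 0.3]
opening: 0.0005
gripper_force: 0.0
[0.3273 0.3214 0.3701] [-179.8703   -0.026    -6.0191]
0.62 [198, 0] [17.6219 74.1392] [14.4176 71.8659]
0.62 [200, 53] [-25.8161  73.9401] [-27.6402  71.673 ]
0.62 [209, 59] [-30.9175  66.1984] [-32.5795  64.1773]
0.62 [363, 59] [-30.357  -68.5751] [-32.0368 -66.3139]
0.62 [370, 53] [-25.2242 -74.5116] [-27.067  -72.0617]
0.62 [372, 0] [ 18.2443 -74.2712] [ 15.0203 -71.829 ]
0.56 [147, 0] [ 18.8621 118.5091] [ 15.6185 114.8259]
0.56 [154, 110] [-74.0464 118.1524] [-74.338  114.4806]
0.56 [415, 110] [ -73.1576 -118.4219] [ -73.4775 -114.5768]
0.56 [422, 0] [  19.8294 -117.867 ] [  16.555  -114.0395]
0.56 [373, 0] [ 18.2692 -75.1337] [ 15.0444 -72.6641]
0.56 [372, 52] [-24.3533 -76.2345] [-26.2238 -73.7299]
0.56 [355, 61] [-32.1586 -61.593 ] [-33.7811 -59.5536]
0.56 [209, 61] [-32.5908  66.2569] [-34.1996  64.234 ]
0.56 [199, 53] [-25.8044  74.8208] [-27.6289  72.5258]
0.56 [197, 0] [17.6395 75.0001] [14.4347 72.6994]
long_stone [286.7, 24.9] 0.55 [ 0.4837 -1.7789 22.    ]
```

```bash
python3 -m creep '[[[-0.08,0,-0.15,0,0],[-0.08,0,-0.15,0,0],[-0.06,0,-0.1,0,0],[0,0,0,0,0]]]'|tail -5; python3 look.py; python3 - <<'E'
from h import *
np.set_printoptions(precision=2,suppress=True)
o=telemetry.get_obs(); w=snapshot('wrist'); C=np.array([.4761,.3047,0]); A=Ro.from_euler('z',-6.24,degrees=True)
g=cv2.GaussianBlur(cv2.cvtColor(np.ascontiguousarray(w['frame']),cv2.COLOR_RGB2GRAY).astype(float),(0,0),1)
for y in(-55,-25,25,55):
    c0=proj(w,A.apply([0,y/1000,.036])+C,o); col=int(c0[0]); gy=np.gradient(g[:,col])
    print(y,col,[(r,round(gy[r],1),(A.inv().apply(onz(w,(col,r),.036,o)-C)*1000)[:1]) for r in range(1,150) if abs(gy[r])>abs(gy[r-1]) and abs(gy[r])>=abs(gy[r+1]) and abs(gy[r])>6])
E
```

```text
tool_pos: [0.2856, 0.327, 0.4536]
orientation: [-179.6, -0.1, -6.2]
force: [1.3, 0.6, 0.4]
opening: 0.0001
gripper_force: 0.0
[0.2856 0.327  0.4536] [-179.6444   -0.1392   -6.166 ]
0.87 [218, 0] [ 3.0614 73.6782] [-0.1618 71.9165]
0.87 [217, 25] [-22.6122  75.4752] [-25.1908  73.6684]
0.87 [223, 34] [-32.0417  69.1505] [-34.3836  67.5025]
0.87 [349, 34] [-31.9315 -68.613 ] [-34.2761 -66.8025]
0.87 [354, 28] [-25.621  -73.8882] [-28.1241 -71.9452]
0.87 [355, 0] [  3.177  -74.0182] [ -0.049  -72.0719]
long_stone [286.4, 4.7] 0.95 [ 1.948 -0.215 22.   ]
-55 333 [(27, np.float64(-26.4), array([-27.16])), (32, np.float64(39.4), array([-32.26])), (36, np.float64(-31.7), array([-36.35])), (44, np.float64(39.4), array([-44.56])), (71, np.float64(-35.0), array([-72.65])), (77, np.float64(34.4), array([-78.97])), (115, np.float64(-19.1), array([-119.88])), (124, np.float64(18.8), array([-129.8]))]
-25 305 [(26, np.float64(-26.5), array([-26.43])), (32, np.float64(44.2), array([-32.54])), (44, np.float64(9.1), array([-44.82])), (65, np.float64(-18.8), array([-66.58])), (70, np.float64(-17.7), array([-71.81])), (77, np.float64(17.1), array([-79.17]))]
25 258 [(26, np.float64(-26.1), array([-26.47])), (32, np.float64(43.3), array([-32.57])), (36, np.float64(-11.8), array([-36.66])), (43, np.float64(19.1), array([-43.82])), (71, np.float64(-34.8), array([-72.88])), (77, np.float64(29.0), array([-79.19])), (81, np.float64(-12.7), array([-83.41]))]
55 230 [(27, np.float64(-26.8), array([-27.24])), (32, np.float64(40.1), array([-32.34])), (36, np.float64(-30.6), array([-36.42])), (44, np.float64(39.1), array([-44.63])), (71, np.float64(-34.0), array([-72.68])), (77, np.float64(32.5), array([-79.])), (114, np.float64(-11.7), array([-118.76]))]
```

```bash
python3 -m creep '[[[0.15,0,0,0,0],[0.15,0,0,0,0],[0.05,0,0,0,0],[0,0,0,0,0]]]'|sed -n 2p; python3 look.py; python3 - <<'E'
from h import *
o=telemetry.get_obs(); w=snapshot('wrist'); C=np.array([.4761,.3047,0]); A=Ro.from_euler('z',-6.24,degrees=True)
g=cv2.GaussianBlur(cv2.cvtColor(np.ascontiguousarray(w['frame']),cv2.COLOR_RGB2GRAY).astype(float),(0,0),1)
for y in(-55,-25,25,55):
    c0=proj(w,A.apply([0,y/1000,.036])+C,o); col=int(c0[0]); gy=np.gradient(g[:,col])
    print(y,col,[(r,round(gy[r],1),round((A.inv().apply(onz(w,(col,r),.036,o)-C)*1000)[0],1)) for r in range(1,150) if abs(gy[r])>abs(gy[r-1]) and abs(gy[r])>=abs(gy[r+1]) and abs(gy[r])>8])
p=snapshot('scene'); print([(l['uv'],l['confidence'],onz(p,l['uv'],.24)) for l in nets.landmark_of(p,'lid_bar')[:1]]); print(telemetry.get_obs()['clock'])
E
```

```text
tool_pos: [0.357, 0.3185, 0.4478]
[0.357  0.3185 0.4478] [179.8261   0.0429  -6.3377]
0.56 [213, 45] [26.0989 74.2097] [24.0724 72.3789]
0.56 [218, 96] [-27.5485  70.7621] [-28.2077  69.0192]
0.56 [348, 93] [-24.5626 -73.629 ] [-25.2978 -71.6916]
0.56 [349, 43] [ 27.9635 -72.9162] [ 25.8894 -70.997 ]
long_stone [282.5, 68.0] 0.83 [ 3.6065 -1.0233 22.    ]
-55 333 [(10, np.float64(37.0), np.float64(59.6)), (35, np.float64(-34.8), np.float64(34.2)), (40, np.float64(23.2), np.float64(29.0)), (92, np.float64(-12.5), np.float64(-25.6)), (95, np.float64(25.6), np.float64(-28.8)), (99, np.float64(-36.6), np.float64(-33.2)), (105, np.float64(38.3), np.float64(-39.7)), (115, np.float64(-18.2), np.float64(-50.6)), (138, np.float64(16.1), np.float64(-76.2))]
-25 305 [(10, np.float64(37.6), np.float64(59.3)), (40, np.float64(-8.0), np.float64(28.7)), (66, np.float64(-19.4), np.float64(1.7)), (95, np.float64(18.9), np.float64(-29.0)), (106, np.float64(8.1), np.float64(-40.9))]
25 260 [(10, np.float64(39.1), np.float64(59.2)), (77, np.float64(-19.1), np.float64(-9.9)), (95, np.float64(18.6), np.float64(-29.1)), (99, np.float64(-8.8), np.float64(-33.4)), (105, np.float64(9.8), np.float64(-39.9))]
55 232 [(10, np.float64(40.2), np.float64(59.4)), (35, np.float64(-32.2), np.float64(34.0)), (40, np.float64(26.2), np.float64(28.8)), (92, np.float64(-11.8), np.float64(-25.8)), (95, np.float64(23.5), np.float64(-29.0)), (99, np.float64(-34.5), np.float64(-33.3)), (105, np.float64(35.2), np.float64(-39.8)), (115, np.float64(-21.2), np.float64(-50.7))]
[([358.5, 118.3], 0.73, array([0.58417043, 0.29240662, 0.24      ]))]
33.1
```

```bash
python3 -c "
from plant import workorder
print(workorder.close_job())"
```

```text
the job is handed in; nothing more can be done
None
```

The job is handed in, but no verdict came back: by my last camera measurements the lid is leaning open on its stop and the long stone lies flat and released inside the frame, about 1–2 mm from the bed's centre; the last clock reading was 33.1 s, and I did not re-measure the short stone or the bystanders.

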